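# Draw a mended dish together with a tapered drift

### The arm

A 6-joint arm with a two-finger parallel gripper is mounted at the origin on the work surface. World frame = base frame: x ahead of the robot, y to its left, z up, the work surface at z = 0. Lengths are in m, angles in rad, forces in N, time in s.
With the tool pointing down it reaches from about 0.35 to 0.925 m from the base axis. Payload 6.4 kg.
Tool frame: the origin (TCP) lies between the finger pads; the fingertips stand ahead of it and the grasp point (between the pads) is the TCP (manip.tip_reach is the z of the fingertips in the tool frame, in m); z points along the fingers, y is the direction in which the jaws open and shut (so a half turn about z gives the same grasp; the last joint's range is limited). The gripper opens to 94 mm and grips with 3 to 60 N. Pads are 16 mm wide; open, the fingers measure 119 mm over their backs; the gripper's body (75 mm by 177 mm) begins 78 mm behind the grasp point.
Start: joints at [-1.474, 0.245, 1.558, -0, 1.339, -0.174], TCP at [0.174, -0.626, 0.224] pointing down, gripper open.
Joint ranges: [-3.13, 3.13], [-1.02, 2.26], [0.13, 2.54], [-0.95, 4.09], [0.21, 2.88], [-2.74, 2.74]. Speed limits (rad/s): [2.57, 2.57, 3.14, 3.14, 3.14, 3.14].

### API

Orientations are given as a unit quaternion [w, x, y, z].
In Python, from station import telemetry, vision, job, manip gives the robot as it stands. The module is installed in compiled form; this text tells all that it offers.
- The arm moves only by the shell command python3 -m handwheel 'ROWS' [FORCE]. ROWS is JSON, a list that holds one entry, the list of rows, each a list of 7 numbers: the closure, from 0 (fully open) to 1 (shut), then the shift along the tool's x, y, z in mm, then the turn, a rotation vector about the tool's x, y, z in degrees. A call has 1 to 12 rows; each row shifts and turns the commanded pose from where the row before left it, along the tool's axes as they then stand; what a row does not reach is not made up. A row lasts 1/10 s, in which the tool goes at most 50 mm and 8.59 degrees, less where a joint would pass 70% of its speed; a pose out of reach is approached as far as the arm can. A call with a gripper value outside its range is refused whole. The fingers move at their own pace and stop on an object; FORCE is the grip in N (left out, the last holds). Time passes only in rows, so rows that do not move let the fingers close. It gives the time, the measured TCP pose, the force and the opening at its end, in the units of the state.
- telemetry.observe(): the state, without advancing time (a new reading comes with each control period).
- vision.grab_frame(name): name is "scene" or "side" or "wrist"; returns the picture (420x560x3 uint8, red, green, blue); there is no depth.
- vision.calibration(name): a dict with "camera_matrix" (3x3 intrinsics, pixels), "extrinsics" (4x4, takes a point from world to camera coordinates); the wrist camera has in their place "T_tool_cam" (4x4, takes a point from camera to tool coordinates, whose origin is the TCP and whose axes are the flange's). Camera axes: x right, y down, z forward; pixel columns grow to the right and rows downward; lengths in m; the calibration is good to about 2 mm. A picture is of the moment at which its call begins: read the wrist's pose just before it. calibration takes no time and is no camera call.
- job.close_job(): hands the job in, once; it reports no verdict.
The state is a dict: "t": time; "joint_pos": joint angles; "qd": joint speeds; "tau": joint torques, N m; "tcp_pos": TCP position; "eef_rot": TCP orientation; "contact_force": force on the tool from outside, world axes, zero at the start; "wrist_torque": the same for the moment, N m; "finger_gap": finger opening in m.
Only numpy, scipy, OpenCV 4.12 (cv2) and the standard library are available. Lean on these libraries where they do the work, as an engineer would, in place of code of your own. Each camera call takes 0.05 s, during which the arm holds its last target.

### The job

Take the tapered drift with the orange handle out of the wooden stand, leaving the black-handled punch where it is, and push it point first down through the clevis of the mending jig so that its taper draws the tongue's hole into line and the green jaw closes the crack between the two halves of the dish. Push steadily and stop as soon as the jaw comes home: where that happens differs from dish to dish, so never force it (a push of about 20 N is too much). Let go with the drift standing wedged in the clevis, do not push the green jaw or its half of the dish with the robot itself, and leave the tape, glue and bowl alone.

Things in the scene. Friction and masses are not known exactly. Their poses are not given: they have to be found in the camera images.
- jig: Dish mending jig: fixed plywood board 160 x 320 x 15 mm, origin at the centre of its underside, long side along its y, z up. An aluminium clevis (68 mm wide in x, 56 mm in y, 68 mm high above the table) stands near its -y end, over a 24 mm hole in the board. The broken dish (150 mm wide, centre 45 mm from the origin towards +y, rim 50 mm above the table) lies on a grey (fixed) and a green (sliding) plate.
- clevis (a point): Centre of the mouth of the clevis hole, on top of the clevis, 68 mm above the table, 115 mm from the jig's origin towards -y; axes as the jig's. The clevis is two level plates 8 mm thick, tops 48 and 68 mm above the table, each with a 20 mm round through hole on this vertical axis. Between them lies the jaw's green tongue (50 to 58 mm above the table), with a 20 mm hole too.
- clevis_low (a point): Centre of the lower plate's hole, at its top, 48 mm above the table. At the start the tongue's hole lies 6.5 to 12.5 mm towards the jig's -y of the clevis axis (unknown, differs each time): what is open through all three is a lens 7.5 to 13.5 mm long in y that always begins at the -y wall of the clevis hole, its centre 3.25 to 6.25 mm towards -y of the axis.
- jaw (a joint): Slide of the green jaw (tongue and near half of the dish) along the jig's +y, in m: 0 = open, crack 5 mm; 0.005 = home, halves meet, hard stop. Spring and friction resist with about 4.5 N; unwedged it springs open. Home, the tongue's hole is still 1.5 to 7.5 mm towards -y of the axis, so the drift ends with its tip about 11 to 36 mm above the table (nothing else stops it).
- crack (a point): Middle of the dish, on the jig, 40 mm above the table, beside the crack. Pushing the drift down takes about 4 to 10 N while the jaw moves and the crack closes; the force climbs quickly once it is home. Meanwhile the -y wall of the clevis hole shoves the tapering drift towards the jig's +y by up to 6 mm: give way to any side force.
- drift: The tapered drift: steel shank 58 mm long, round, 5 mm thick at the tip growing evenly to 20 mm at 51.5 mm above the tip, then a round orange handle 25 mm in diameter from 58 to 102 mm above the tip. 120 g. Origin at the tip, z from the tip up to the handle. It stands tip down in one of the two holes of the stand, its handle resting on the stand's top.
- drift_tip (a point): The tip of the drift (its origin).
- drift_grip (a point): Middle of the drift's orange handle, 78 mm above the tip: the place to grip.
- stand: Fixed wooden block 60 x 120 x 65 mm, origin at the centre of its underside, two 22 mm holes 60 mm deep, 30 mm either side of its centre along its y axis. The drift stands in one, the punch in the other (which is which varies).
- punch: Straight punch with a black handle of the same size as the drift's and an 8 mm shank, in the other hole of the stand: leave it there. Origin at its tip.
- tape: Loose roll of cream tape lying flat, 100 mm across, 45 mm high; origin at the centre of its underside. Leave alone.
- glue: White glue bottle with red cap, standing, 38 mm across, 100 mm high; origin at the centre of its underside. Leave alone.
- bowl: Small blue bowl, 84 mm across, 45 mm high; origin at the centre of its underside. Leave alone.
There are look-alikes about, which are no part of the job. Of the things like the drift, leave any that is pink; of the rest the smaller one is meant.

How it is judged:
By the outcome, as a careful person would: the job done as asked, in the order asked, and still so for the second after the job is handed in, with the robot touching nothing.
It also fails if it takes over 72 s, if anything falls off the work surface, if the arm or the gripper's body presses on something with over 40 N, if the wrist force passes 120 N, or if a joint passes its speed limit or range.

## Working session

There is one attempt and no reset: what is moved stays moved. The work goes in short steps, Python scripts to look and compute and a shell command to move; the robot and the scene stay as the last step left them, time stands still between calls to the robot, and variables do not carry over. Pictures are saved under pics/ and viewed, and the job is handed in when it is done.

```bash
mkdir -p pics
python3 - <<'E'
from station import telemetry, vision, job, manip
import cv2,numpy as np
print(telemetry.observe()); print(manip.tip_reach)
for n in ["scene","side","wrist"]:
    im=vision.grab_frame(n); cv2.imwrite(f"pics/{n}0.png",im[:,:,::-1]); c=vision.calibration(n)
    print(n,{k:np.round(v,4).tolist() for k,v in c.items()})
E
```

```text
{'t': 0.0, 'joint_pos': array([-1.47408859e+00,  2.45816040e-01,  1.55900697e+00, -2.94775363e-06,
        1.33870765e+00, -1.74129415e-01]), 'qd': array([-2.10533673e-04,  2.60245241e-04,  9.26141691e-04,  9.67413706e-05,
        1.02168568e-03,  2.71806162e-04]), 'tau': array([ 2.21442635e-03, -4.15837240e+01, -3.14601982e+01,  6.85808086e-02,
        3.31752514e-02, -1.36785306e-04]), 'tcp_pos': array([ 0.17383053, -0.62573404,  0.22334787]), 'eef_rot': array([-9.68329451e-04,  9.90844397e-01,  1.35005342e-01,  3.60684747e-05]), 'contact_force': array([-0.2623609 , -0.10605675,  0.72092266]), 'wrist_torque': array([-0.01295428,  0.02557659,  0.01221094]), 'finger_gap': 0.09400238836545999}
0.019
scene {'camera_matrix': [[483.6111, 0.0, 283.5247], [0.0, 483.6111, 205.0045], [0.0, 0.0, 1.0]], 'extrinsics': [[0.106, 0.9943, -0.0075, 0.0544], [0.7213, -0.0821, -0.6877, -0.3771], [-0.6844, 0.0675, -0.7259, 1.399], [0.0, 0.0, 0.0, 1.0]]}
side {'camera_matrix': [[391.743, 0.0, 278.6773], [0.0, 391.743, 207.3635], [0.0, 0.0, 1.0]], 'extrinsics': [[0.8994, -0.4372, -0.0019, -0.5734], [-0.2701, -0.5524, -0.7886, 0.1705], [0.3437, 0.7097, -0.6149, 0.748], [0.0, 0.0, 0.0, 1.0]]}
wrist {'camera_matrix': [[313.036, 0.0, 285.0124], [0.0, 313.036, 207.3036], [0.0, 0.0, 1.0]], 'T_tool_cam': [[0.0001, -0.9733, -0.2295, 0.0661], [1.0, 0.0002, -0.0005, 0.0007], [0.0005, -0.2295, 0.9733, -0.1599], [0.0, 0.0, 0.0, 1.0]]}
```

View pics/scene0.png

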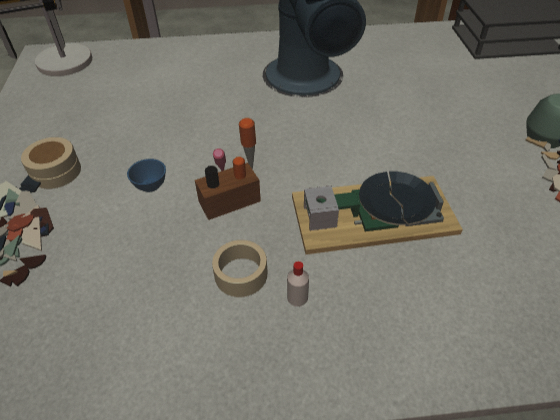

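View pics/side0.png

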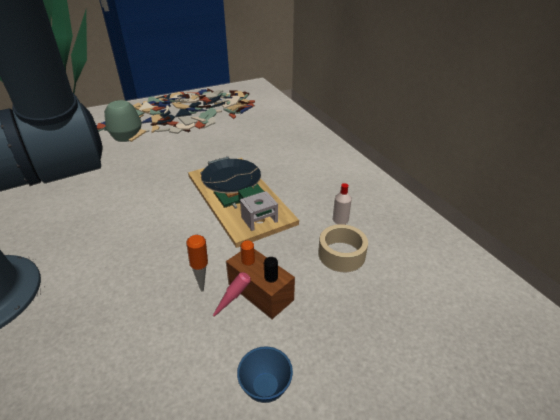

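View pics/wrist0.png

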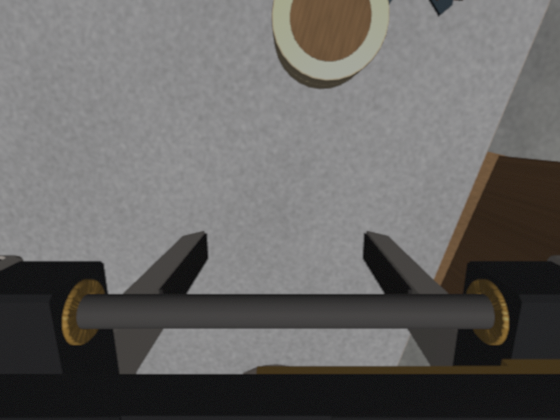

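```bash
cat > h.py <<'E'
import numpy as np, cv2
from station import vision
C={n:vision.calibration(n) for n in ["scene","side","wrist"]}
def P(n): c=C[n]; return np.array(c["camera_matrix"]),np.array(c["extrinsics"])
def onz(n,u,v,z):
    K,E=P(n); d=E[:3,:3].T@np.linalg.solve(K,[u,v,1.]); o=-E[:3,:3].T@E[:3,3]
    return o+d*(z-o[2])/d[2]
def pr(n,p):
    K,E=P(n); q=K@(E[:3,:3]@np.asarray(p)+E[:3,3]); return q[:2]/q[2]
def crop(src,dst,u0,v0,w,h,s):
    im=cv2.imread(src)[v0:v0+h,u0:u0+w]; cv2.imwrite(dst,cv2.resize(im,None,fx=s,fy=s,interpolation=cv2.INTER_CUBIC))
E
python3 - <<'E'
from h import *
crop("pics/scene0.png","pics/sc1.png",180,100,100,130,4.5)
crop("pics/scene0.png","pics/sc2.png",285,160,180,100,4.4)
crop("pics/side0.png","pics/sd1.png",180,220,140,110,5)
crop("pics/side0.png","pics/sd2.png",180,140,140,110,5)
E
```

```text
(no output)
```

View pics/sc1.png

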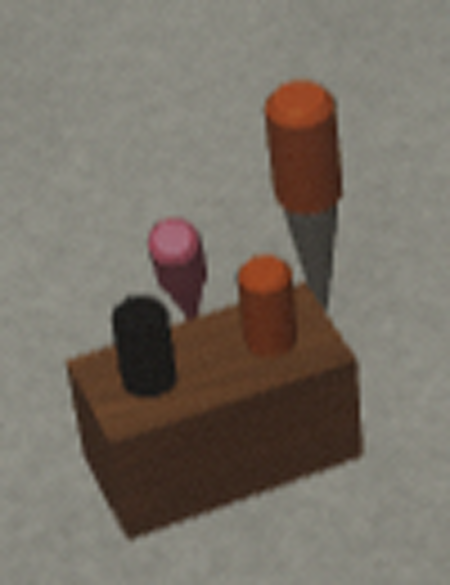

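View pics/sc2.png

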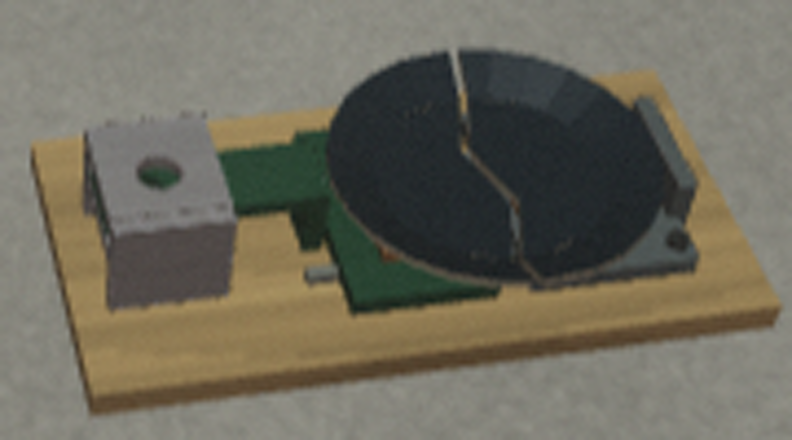

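View pics/sd1.png

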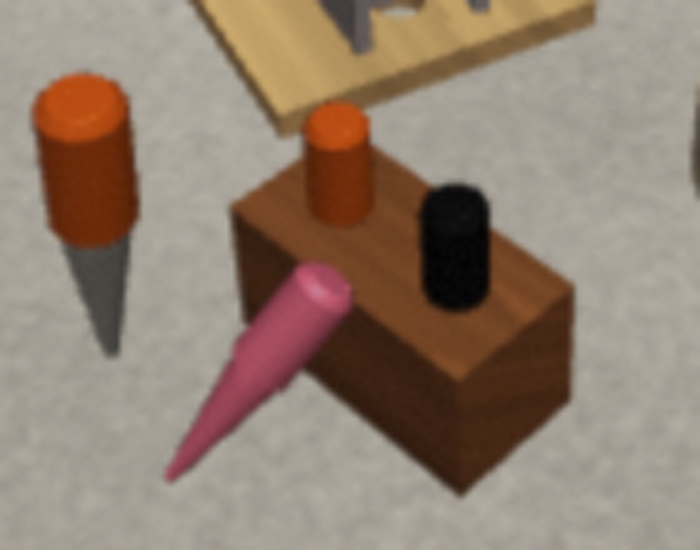

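View pics/sd2.png

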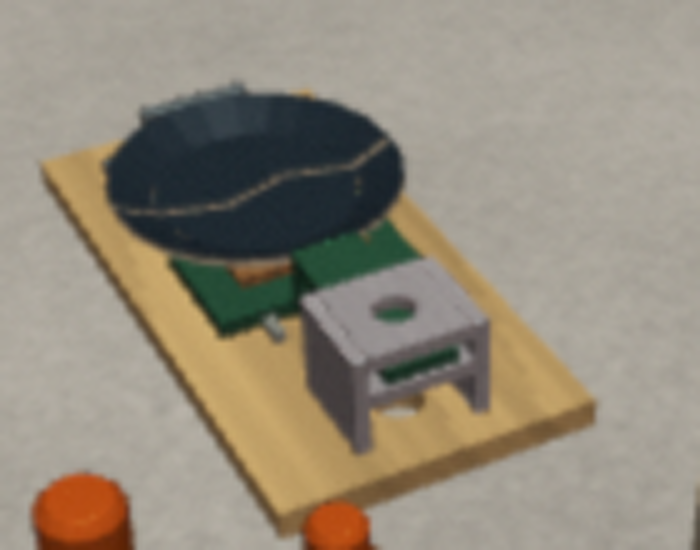

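Run:
```python
from h import *
np.set_printoptions(precision=4,suppress=True)
def s1(u,v): return u/4.5+180,v/4.5+100
def s2(u,v): return u/4.4+285,v/4.4+160
def d1(u,v): return u/5+180,v/5+220
def d2(u,v): return u/5+180,v/5+140
print("drift top",onz("scene",*s1(265,272),.109),onz("side",*d1(338,124),.109))
print("drift base at stand",onz("scene",*s1(270,342),.065),onz("side",*d1(340,208),.065))
print("punch top",onz("scene",*s1(140,310),.109),onz("side",*d1(455,203),.109))
print("stand top corners sc",[onz("scene",*s1(*p),.065)[:2] for p in [(112,440),(357,357),(305,285),(68,362)]])
print("stand top corners sd",[onz("side",*d1(*p),.065)[:2] for p in [(573,290),(460,380),(232,208)]])
print("board sc",[onz("scene",*s2(*p),.015)[:2] for p in [(92,402),(780,307),(655,70),(32,145)]])
print("board sd",[onz("side",*d2(*p),.015)[:2] for p in [(595,404),(283,520),(42,163)]])
print("clevis hole",onz("scene",*s2(160,172),.068),onz("side",*d2(395,309),.068))
print("clevis top sc",[onz("scene",*s2(*p),.068)[:2] for p in [(110,225),(234,212),(205,120),(87,130)]])
print("clevis top sd",[onz("side",*d2(*p),.068)[:2] for p in [(490,320),(362,358),(302,297),(432,262)]])
```

```text
drift top [ 0.4794 -0.1958  0.109 ] [ 0.4777 -0.2019  0.109 ]
drift base at stand [ 0.4783 -0.1967  0.065 ] [ 0.4768 -0.2002  0.065 ]
punch top [ 0.4984 -0.2519  0.109 ] [ 0.4987 -0.2559  0.109 ]
stand top corners sc [array([ 0.534 , -0.2695]), array([ 0.493 , -0.1573]), array([ 0.4404, -0.1784]), array([ 0.4811, -0.2899])]
stand top corners sd [array([ 0.536, -0.274]), array([ 0.4826, -0.2929]), array([ 0.4406, -0.1825])]
board sc [array([ 0.6523, -0.0806]), array([0.6332, 0.2388]), array([0.4735, 0.2325]), array([ 0.4909, -0.0879])]
board sd [array([ 0.6479, -0.0855]), array([ 0.491 , -0.0951]), array([0.475 , 0.2256])]
clevis hole [ 0.5669 -0.0392  0.068 ] [ 0.5678 -0.0437  0.068 ]
clevis top sc [array([ 0.5965, -0.0662]), array([ 0.595 , -0.0106]), array([ 0.5362, -0.0132]), array([ 0.5365, -0.0682])]
clevis top sd [array([ 0.6022, -0.0695]), array([ 0.541 , -0.0695]), array([ 0.5339, -0.0172]), array([ 0.5974, -0.0184])]
```

Run:
```python
from h import *
np.set_printoptions(precision=4,suppress=True)
def s1(u,v): return np.array([u/4.5+180,v/4.5+100])
def d1(u,v): return np.array([u/5+180,v/5+220])
def tri(a,b):
    Ms=[P(n)[0]@P(n)[1][:3] for n in("scene","side")]
    X=cv2.triangulatePoints(Ms[0],Ms[1],a.reshape(2,1),b.reshape(2,1)); X=(X[:3]/X[3]).ravel()
    return X,np.abs(pr("scene",X)-a).max()
for n,a,b in [("pink top",(175,242),(325,287)),("pinkneck",(190,318),(255,330)),("big top",(302,100),(82,110)),("big hand bottom",(310,200),(92,232)),("drift top",(265,272),(338,124)),("punch",(140,310),(455,203))]:
    print(n,*tri(s1(*a),d1(*b)))
print("big tip",onz("side",*d1(113,355),0))
print("pink tip",onz("side",*d1(168,478),0))
```

```text
pink top [ 0.4446 -0.2432  0.0934] 3.057557013326459
pinkneck [ 0.4339 -0.2325  0.047 ] 1.2057430660877344
big top [ 0.391  -0.1748  0.1334] 1.2487935403132724
big hand bottom [ 0.3879 -0.1739  0.0716] 0.7612407632311999
drift top [ 0.478  -0.1968  0.1065] 0.5146993692065962
punch [ 0.4986 -0.2528  0.108 ] 0.45217447507585007
big tip [ 0.389  -0.1745  0.    ]
pink tip [ 0.3899 -0.2385  0.    ]
```

```bash
cat >> h.py <<'E'
from station import telemetry
from scipy.spatial.transform import Rotation as R
def rot(s): q=s["eef_rot"]; return R.from_quat([q[1],q[2],q[3],q[0]])
def go(target,yaw_y=None,s=None):
    """print tool-frame shift (mm) and rotvec deg; yaw_y = wanted world dir of tool y in deg, tool down"""
    s=s or telemetry.observe(); r=rot(s); d=r.inv().apply(np.array(target)-s["tcp_pos"])*1000
    print("t %.2f tcp %s gap %.4f F %s"%(s["t"],np.round(s["tcp_pos"],4),s["finger_gap"],np.round(s["contact_force"],2)))
    print("tool-y dir deg %.2f, tool z %s"%(np.degrees(np.arctan2(*r.apply([0,1,0])[1::-1])),np.round(r.apply([0,0,1]),4)))
    print("shift mm in tool",np.round(d,2))
    if yaw_y is not None:
        a=np.radians(yaw_y); y=np.array([np.cos(a),np.sin(a),0]); z=np.array([0,0,-1.]); x=np.cross(y,z)
        w=(r.inv()*R.from_matrix(np.c_[x,y,z])).as_rotvec(degrees=True); print("turn",np.round(w,2))
def wproj(p,s):
    T=np.array(C["wrist"]["T_tool_cam"]); K=np.array(C["wrist"]["camera_matrix"])
    pt=rot(s).inv().apply(np.array(p)-s["tcp_pos"]); pc=T[:3,:3].T@(pt-T[:3,3]); q=K@pc; return q[:2]/q[2]
def wonz(u,v,z,s):
    T=np.array(C["wrist"]["T_tool_cam"]); K=np.array(C["wrist"]["camera_matrix"])
    r=rot(s); o=s["tcp_pos"]+r.apply(T[:3,3]); d=r.apply(T[:3,:3]@np.linalg.solve(K,[u,v,1.])); return o+d*(z-o[2])/d[2]
E
python3 -c "
from h import *
go([.478,-.198,.21],20)"
```

```text
t 0.15 tcp [ 0.1738 -0.6259  0.2236] gap 0.0938 F [ 0.73  0.29 -0.24]
tool-y dir deg -74.48, tool z [-1.0e-04  1.4e-03 -1.0e+00]
shift mm in tool [ 407.54 -330.9    14.2 ]
turn [-5.000e-02 -8.000e-02 -9.448e+01]
```

```bash
python3 -m handwheel '[[[0,34,-27.6,0,0,0,0],[0,34,-27.6,0,0,0,0],[0,34,-27.6,0,0,0,0],[0,34,-27.6,0,0,0,0],[0,34,-27.6,0,0,0,0],[0,34,-27.6,0,0,0,0],[0,34,-27.6,0,0,0,0],[0,34,-27.6,0,0,0,0],[0,34,-27.6,0,0,0,0],[0,34,-27.6,0,0,0,0],[0,34,-27.6,0,0,0,0],[0,34,-27.6,0,0,0,0]]]'
python3 -m handwheel '[[[0.35,0,0,0,0,0,-8.5],[0.35,0,0,0,0,0,-8.5],[0.35,0,0,0,0,0,-8.5],[0.35,0,0,0,0,0,-8.5],[0.35,0,0,0,0,0,-8.5],[0.35,0,0,0,0,0,-8.5],[0.35,0,0,0,0,0,-8.5],[0.35,0,0,0,0,0,-8.5],[0.35,0,0,0,0,0,-8.5],[0.35,0,0,0,0,0,-8.5],[0.35,0,0,0,0,0,-8.5],[0.35,0,0,0,0,0,-1]]]'
python3 -m handwheel '[[[0.35,0,0,0,0,0,0],[0.35,0,0,0,0,0,0]]]'
python3 - <<'E'
from h import *
go([.478,-.198,.21],20)
s=telemetry.observe(); im=vision.grab_frame("wrist"); cv2.imwrite("pics/w1.png",im[:,:,::-1])
np.save("w1.npy",s,allow_pickle=True)
print(wproj([.478,-.198,.109],s))
E
```

```text
t: 1.35
tcp_pos: [0.4791, -0.1963, 0.2244]
eef_rot: [0.0, 0.991, 0.135, 0.0]
contact_force: [-0.1, -0.3, -0.0]
finger_gap: 0.0941
t: 2.55
tcp_pos: [0.4782, -0.1979, 0.2242]
eef_rot: [-0.0, 0.573, 0.819, 0.0]
contact_force: [0.3, -0.3, -0.5]
finger_gap: 0.0615
t: 2.75
tcp_pos: [0.4784, -0.198, 0.2244]
eef_rot: [-0.0, 0.574, 0.819, 0.0]
contact_force: [0.3, -0.3, 0.1]
finger_gap: 0.0609
t 2.75 tcp [ 0.4784 -0.198   0.2244] gap 0.0609 F [ 0.26 -0.32  0.08]
tool-y dir deg 19.90, tool z [-1.e-04  1.e-04 -1.e+00]
shift mm in tool [ 0.13 -0.34 14.39]
turn [-0.   -0.01 -0.1 ]
[284.69286629 207.91792035]
```

View pics/w1.png

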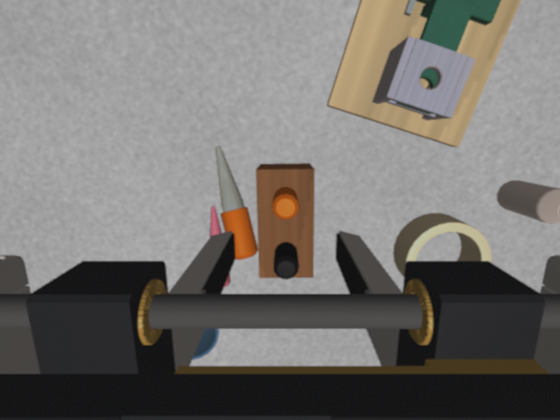

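Run:
```python
from h import *
for n in["scene","side"]:
    cv2.imwrite(f"pics/{n}1.png",vision.grab_frame(n)[:,:,::-1])
a=cv2.imread("pics/scene1.png")[60:260,140:340];b=cv2.imread("pics/side1.png")[170:370,140:340]
cv2.imwrite("pics/ab1.png",cv2.resize(np.hstack([a,b]),None,fx=2,fy=2,interpolation=cv2.INTER_CUBIC))
crop("pics/w1.png","pics/w1c.png",320,20,160,110,5)
crop("pics/w1.png","pics/w1d.png",190,130,140,160,4)
```

```text
(no output)
```

View pics/ab1.png

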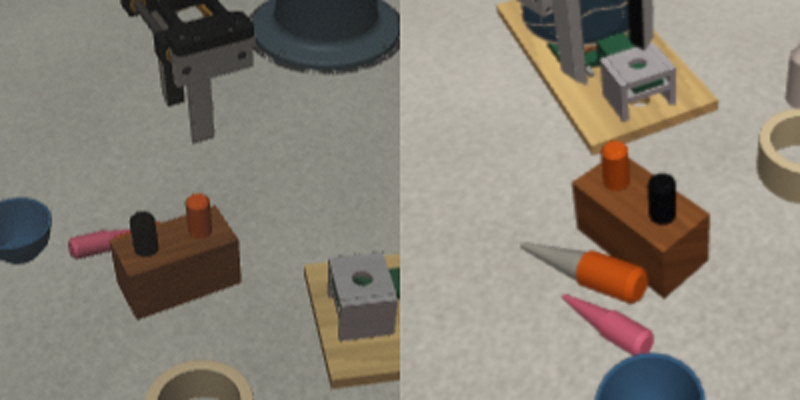

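View pics/w1c.png

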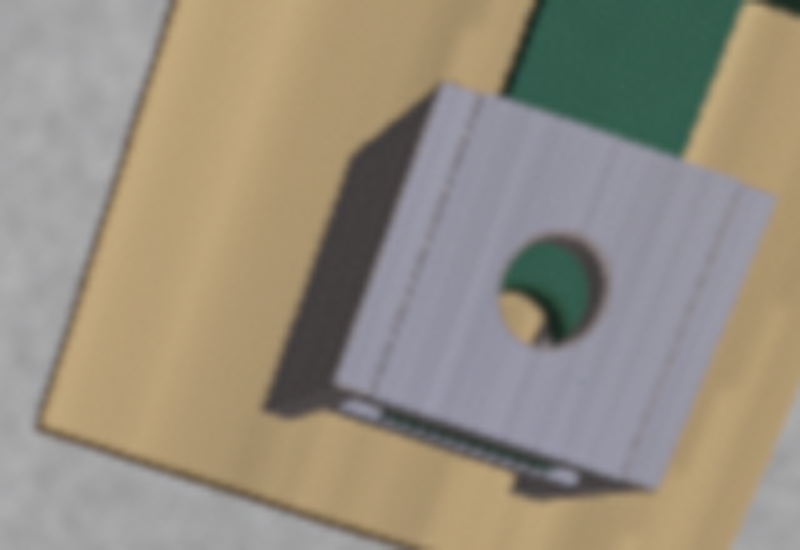

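View pics/w1d.png

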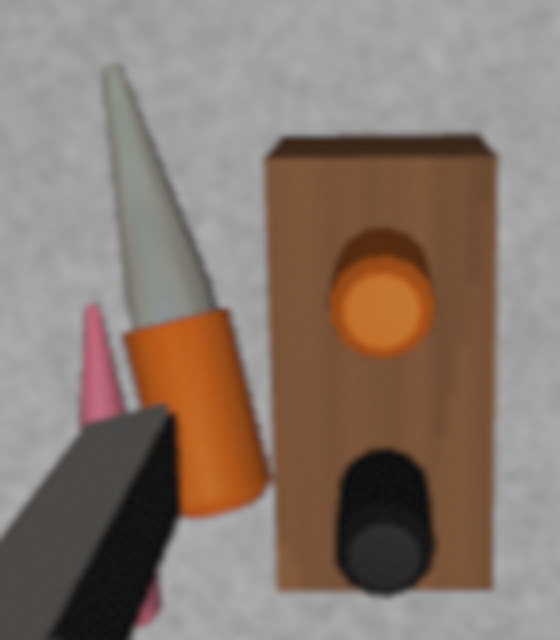

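```bash
python3 -m handwheel '[[[0.35,0,0,30,0,0,0],[0.35,0,0,40,0,0,0],[0.35,0,0,40,0,0,0],[0.35,0,0,15,0,0,0],[0.35,0,0,8,0,0,0],[0.35,0,0,0,0,0,0]]]'
python3 - <<'E'
from h import *
s=np.load("w1.npy",allow_pickle=True).item()
f=lambda u,v:(u/5+320,v/5+20)
print("drift",wonz(285.5,207,.109,s))
print("clevis",wonz(*f(553,290),.068,s))
c=[wonz(*f(*p),.068,s) for p in [(447,84),(775,200),(655,490),(337,385)]]
print(np.round(c,4),np.mean(c,0))
go([.478,-.198,.091],20)
E
```

```text
t: 3.5
tcp_pos: [0.478, -0.1978, 0.0907]
eef_rot: [-0.001, 0.574, 0.819, 0.0]
contact_force: [0.1, -0.6, -0.2]
finger_gap: 0.061
drift [ 0.47839505 -0.19695133  0.109     ]
clevis [ 0.568026  -0.0413688  0.068    ]
[[ 0.5341 -0.0159  0.068 ]
 [ 0.6001 -0.013   0.068 ]
 [ 0.6027 -0.0676  0.068 ]
 [ 0.5366 -0.0709  0.068 ]] [ 0.56836735 -0.04183743  0.068     ]
t 3.50 tcp [ 0.478  -0.1978  0.0907] gap 0.0610 F [ 0.09 -0.61 -0.22]
tool-y dir deg 19.99, tool z [-1.3e-03  9.0e-04 -1.0e+00]
shift mm in tool [-0.17 -0.11 -0.25]
turn [-0.05 -0.08 -0.01]
```

```bash
python3 -m handwheel '[[[1,0,0,0,0,0,0],[1,0,0,0,0,0,0],[1,0,0,0,0,0,0],[1,0,0,0,0,0,0],[1,0,0,0,0,0,0],[1,0,0,0,0,0,0],[1,0,0,0,0,0,0]]]' 30
python3 -m handwheel '[[[1,0,0,-5,0,0,0],[1,0,0,-20,0,0,0],[1,0,0,-30,0,0,0],[1,0,0,-30,0,0,0],[1,0,0,-25,0,0,0],[1,0,0,0,0,0,0],[1,0,0,0,0,0,0]]]'
python3 - <<'E'
from h import *
go([.568,-.042,.2],2.9)
E
```

```text
t: 4.2
tcp_pos: [0.4786, -0.1982, 0.0918]
eef_rot: [0.0, 0.573, 0.819, -0.0]
contact_force: [-0.2, -0.3, 2.9]
finger_gap: 0.0245
t: 4.9
tcp_pos: [0.4782, -0.1979, 0.2008]
eef_rot: [-0.0, 0.573, 0.819, 0.0]
contact_force: [-0.1, 0.7, -1.1]
finger_gap: 0.0245
t 4.90 tcp [ 0.4782 -0.1979  0.2008] gap 0.0245 F [-0.13  0.67 -1.14]
tool-y dir deg 20.01, tool z [-2.e-04  2.e-04 -1.e+00]
shift mm in tool [115.71 137.75   0.85]
turn [-1.000e-02 -1.000e-02  1.711e+01]
```

```bash
python3 -m handwheel '[[[1,13,15,0,0,0,2.1],[1,21,25,0,0,0,0],[1,21,25,0,0,0,0],[1,21,25,0,0,0,0],[1,21,25,0,0,0,0],[1,8,9,0,0,0,0],[1,4,4,0,0,0,0],[1,0,0,0,0,0,7.5],[1,0,0,0,0,0,7.5],[1,0,0,0,0,0,0],[1,0,0,0,0,0,0],[1,0,0,0,0,0,0]]]'
python3 - <<'E'
from h import *
go([.5685,-.048,.185],2.9)
s=telemetry.observe();np.save("w2.npy",s,allow_pickle=True)
for n in["wrist","scene","side"]:
    cv2.imwrite(f"pics/{n}2.png",vision.grab_frame(n)[:,:,::-1])
crop("pics/wrist2.png","pics/w2c.png",190,100,200,150,4)
crop("pics/scene2.png","pics/s2c.png",270,110,120,150,4)
crop("pics/side2.png","pics/d2c.png",190,110,140,120,5)
E
```

```text
t: 6.1
tcp_pos: [0.5657, -0.0551, 0.2011]
eef_rot: [-0.0, 0.689, 0.725, -0.0]
contact_force: [1.1, 0.4, -0.9]
finger_gap: 0.0243
t 6.10 tcp [ 0.5657 -0.0551  0.2011] gap 0.0243 F [ 1.13  0.38 -0.89]
tool-y dir deg 2.98, tool z [-7.e-04  1.e-04 -1.e+00]
shift mm in tool [ 6.91  3.21 16.09]
turn [-0.04 -0.01  0.08]
```

View pics/w2c.png

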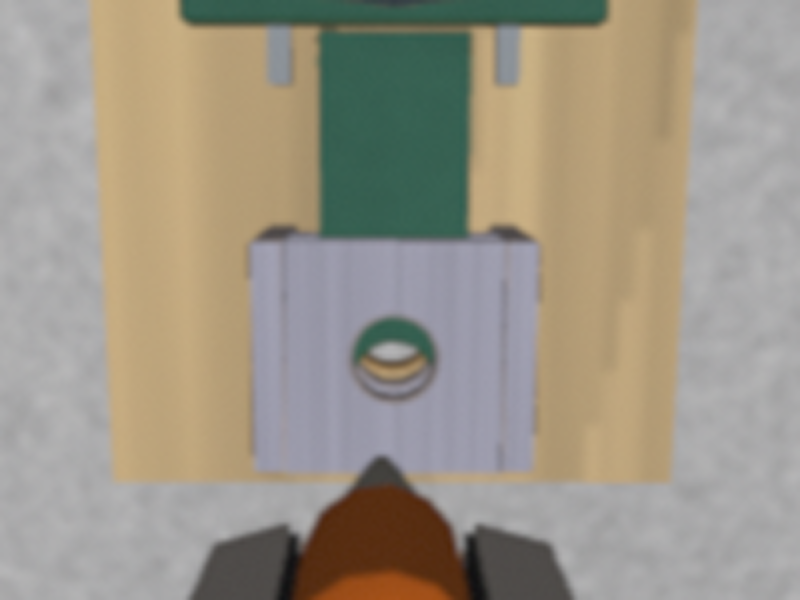

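View pics/s2c.png

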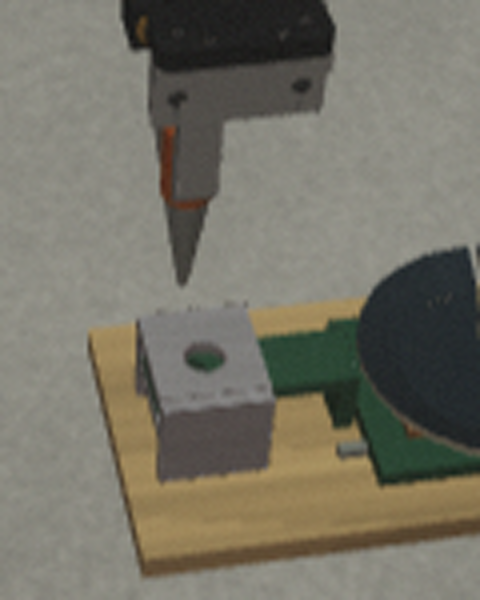

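View pics/d2c.png

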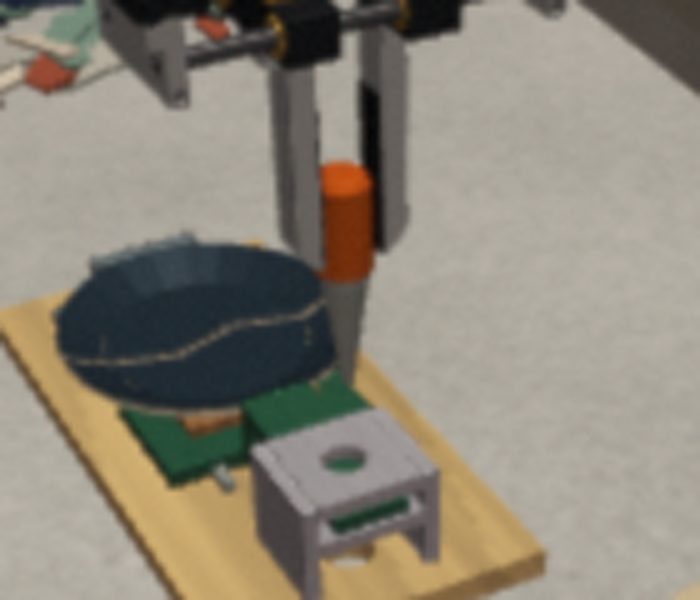

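Run:
```python
from h import *
np.set_printoptions(precision=4,suppress=True)
s=np.load("w2.npy",allow_pickle=True).item()
f=lambda u,v:(u/4+190,v/4+100)
ct=wonz(*f(394,358),.068,s); print("clevis w",ct)
c=[wonz(*f(*p),.068,s) for p in [(251,241),(538,241),(534,471),(254,471)]]; print(np.round(c,4),np.mean(c,0))
tp=wonz(*f(381,457),.1163,s); print("tip front",tp, rot(s).inv().apply(tp-s["tcp_pos"])*1000)
g=lambda u,v:(u/4+270,v/4+110); h=lambda u,v:(u/5+190,v/5+110)
a=np.array(g(181,283));b=np.array(h(347,387))
Ms=[P(n)[0]@P(n)[1][:3] for n in("scene","side")]
X=cv2.triangulatePoints(Ms[0],Ms[1],a.reshape(2,1),b.reshape(2,1));X=(X[:3]/X[3]).ravel();print("tip tri",X,pr("scene",X)-a)
a=np.array(g(205,357));b=np.array(h(345,459))
X=cv2.triangulatePoints(Ms[0],Ms[1],a.reshape(2,1),b.reshape(2,1));X=(X[:3]/X[3]).ravel();print("hole tri",X,pr("scene",X)-a)
```

```text
clevis w [ 0.5683 -0.041   0.068 ]
[[ 0.5336 -0.0152  0.068 ]
 [ 0.6001 -0.0118  0.068 ]
 [ 0.6036 -0.0669  0.068 ]
 [ 0.5359 -0.0705  0.068 ]] [ 0.5683 -0.0411  0.068 ]
tip front [ 0.5658 -0.0529  0.1163] [ 2.1076  0.3306 84.792 ]
tip tri [ 0.5645 -0.0538  0.1161] [-0.4025  0.5467]
hole tri [ 0.5678 -0.0403  0.0673] [-0.3707  0.4831]
```

```bash
python3 -m handwheel '[[[1,4,2,5,0,0,0],[1,3.7,1.5,15,0,0,0],[1,0,0,15,0,0,0],[1,0,0,7,0,0,0],[1,0,0,0,0,0,0],[1,0,0,0,0,0,0]]]'
python3 - <<'E'
from h import *
go([.5685,-.048,.155],2.9)
s=telemetry.observe();np.save("w3.npy",s,allow_pickle=True)
for n in["wrist","scene","side"]:
    cv2.imwrite(f"pics/{n}3.png",vision.grab_frame(n)[:,:,::-1])
crop("pics/wrist3.png","pics/w3c.png",210,130,150,110,5)
a=cv2.imread("pics/scene3.png")[130:240,280:380];b=cv2.imread("pics/side3.png")[130:240,200:300]
cv2.imwrite("pics/ab3.png",cv2.resize(np.hstack([a,b]),None,fx=4,fy=4,interpolation=cv2.INTER_CUBIC))
E
```

```text
t: 6.85
tcp_pos: [0.5691, -0.0468, 0.1592]
eef_rot: [-0.0, 0.689, 0.725, -0.0]
contact_force: [-0.5, -0.4, -1.3]
finger_gap: 0.0241
t 6.85 tcp [ 0.5691 -0.0468  0.1592] gap 0.0241 F [-0.55 -0.38 -1.28]
tool-y dir deg 2.92, tool z [-5.e-04  1.e-04 -1.e+00]
shift mm in tool [-1.21 -0.67  4.18]
turn [-0.03 -0.01  0.02]
```

View pics/w3c.png

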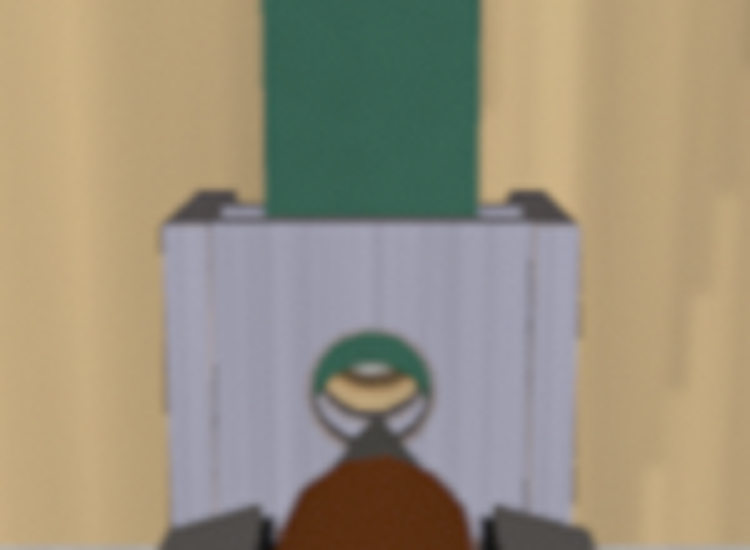

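View pics/ab3.png

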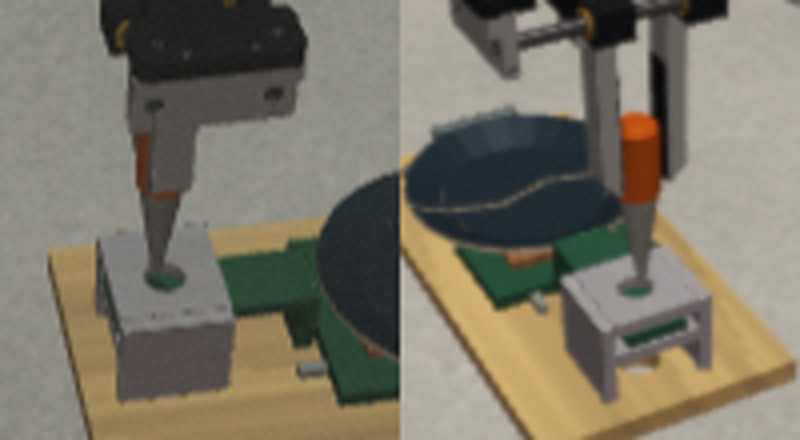

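Run:
```python
from h import *
np.set_printoptions(precision=4,suppress=True)
s=np.load("w3.npy",allow_pickle=True).item()
f=lambda u,v:(u/5+210,v/5+130)
r=rot(s).inv()
ct=wonz(*f(372,390.5),.068,s); print("clevis w",ct)
tp=wonz(*f(378,415),.0744,s)
print("tip front rel hole, tool mm",r.apply(tp-ct)*1000, "tip rel tcp",r.apply(tp-s["tcp_pos"])*1000)
# tongue edge (its hole's +y edge, at top z .058) : apex of tan lens top
te=wonz(*f(372,361),.050,s); print("tongue low edge",r.apply(te-ct)*1000)
te=wonz(*f(372,377),.058,s); print("tongue top edge",r.apply(te-ct)*1000)
```

```text
clevis w [ 0.5684 -0.0411  0.068 ]
tip front rel hole, tool mm [-2.542   0.9852 -6.4008] tip rel tcp [ 3.1528  0.6125 84.7771]
tongue low edge [ 1.0633 -0.0515 18.0002]
tongue top edge [ 0.0015 -0.0288 10.    ]
```

```bash
python3 -m handwheel '[[[1,-0.3,-0.9,3,0,0,0],[1,0,0,3,0,0,0],[1,0,0,2,0,0,0],[1,0,0,0,0,0,0]]]'
python3 -m handwheel '[[[1,0,0,2,0,0,0],[1,0,0,2,0,0,0],[1,0,0,2,0,0,0],[1,0,0,0,0,0,0]]]'
python3 -m handwheel '[[[1,0,0,2,0,0,0],[1,0,0,2,0,0,0],[1,0,0,0,0,0,0]]]'
```

```text
t: 7.4
tcp_pos: [0.568, -0.047, 0.151]
eef_rot: [-0.0, 0.689, 0.725, -0.0]
contact_force: [0.6, -0.8, -1.3]
finger_gap: 0.0246
t: 7.8
tcp_pos: [0.568, -0.047, 0.145]
eef_rot: [-0.0, 0.689, 0.725, -0.0]
contact_force: [0.7, 1.0, -1.7]
finger_gap: 0.0243
t: 8.1
tcp_pos: [0.5681, -0.047, 0.1411]
eef_rot: [-0.0, 0.689, 0.725, -0.0]
contact_force: [-0.0, 0.5, -1.1]
finger_gap: 0.0244
```

```bash
python3 -m handwheel '[[[1,0.1,0,2,0,0,0],[1,0.1,0,2,0,0,0],[1,0,0,0,0,0,0]]]'
python3 -m handwheel '[[[1,0.3,0,2,0,0,0],[1,0,0,0,0,0,0]]]'
python3 -m handwheel '[[[1,0.3,0,2,0,0,0],[1,0,0,0,0,0,0]]]'
```

```text
t: 8.4
tcp_pos: [0.568, -0.0468, 0.137]
eef_rot: [-0.0, 0.689, 0.725, -0.0]
contact_force: [0.2, 0.9, -0.6]
finger_gap: 0.0246
t: 8.6
tcp_pos: [0.5681, -0.0465, 0.1351]
eef_rot: [-0.0, 0.689, 0.725, -0.0]
contact_force: [0.1, -0.3, -0.6]
finger_gap: 0.0248
t: 8.8
tcp_pos: [0.568, -0.0462, 0.1331]
eef_rot: [-0.0, 0.689, 0.725, -0.0]
contact_force: [-0.8, 0.6, -0.9]
finger_gap: 0.0247
```

```bash
for i in 1; do python3 -m handwheel '[[[1,0.2,0,1.5,0,0,0],[1,0,0,0,0,0,0]]]'
python3 -m handwheel '[[[1,0.2,0,1.5,0,0,0],[1,0,0,0,0,0,0]]]'
python3 -m handwheel '[[[1,0.2,0,1.5,0,0,0],[1,0,0,0,0,0,0]]]'; done | grep -E 'tcp|force'
```

```text
tcp_pos: [0.5681, -0.046, 0.1317]
contact_force: [0.2, -0.3, -1.2]
tcp_pos: [0.5681, -0.0458, 0.1302]
contact_force: [-0.4, 0.3, -1.3]
tcp_pos: [0.568, -0.0456, 0.1287]
contact_force: [0.2, 0.2, -1.7]
```

```bash
(python3 -m handwheel '[[[1,0.15,0,1,0,0,0],[1,0,0,0,0,0,0]]]'
python3 -m handwheel '[[[1,0.15,0,1,0,0,0],[1,0,0,0,0,0,0]]]'
python3 -m handwheel '[[[1,0.15,0,1,0,0,0],[1,0,0,0,0,0,0]]]' 
python3 -m handwheel '[[[1,0.15,0,1,0,0,0],[1,0,0,0,0,0,0]]]' )| grep -E 'tcp|force'
```

```text
tcp_pos: [0.5681, -0.0455, 0.1278]
contact_force: [-0.1, 0.3, -1.4]
tcp_pos: [0.5681, -0.0454, 0.1268]
contact_force: [-0.4, 1.0, -0.8]
tcp_pos: [0.5681, -0.0452, 0.1258]
contact_force: [-0.3, -0.2, -1.4]
tcp_pos: [0.5681, -0.045, 0.1248]
contact_force: [-0.8, -0.7, -1.2]
```

```bash
(python3 -m handwheel '[[[1,0.15,0,1,0,0,0],[1,0,0,0,0,0,0]]]'
python3 -m handwheel '[[[1,0.15,0,1,0,0,0],[1,0,0,0,0,0,0]]]'
python3 -m handwheel '[[[1,0.15,0,1,0,0,0],[1,0,0,0,0,0,0]]]')| grep -E 'tcp|force'
python3 - <<'E'
from h import *
for n in["wrist","scene","side"]:
    cv2.imwrite(f"pics/{n}4.png",vision.grab_frame(n)[:,:,::-1])
a=cv2.imread("pics/scene4.png")[130:250,280:470];b=cv2.imread("pics/side4.png")[130:250,190:310]
cv2.imwrite("pics/ab4.png",cv2.resize(np.hstack([a,b]),None,fx=2.5,fy=2.5,interpolation=cv2.INTER_CUBIC))
crop("pics/wrist4.png","pics/w4c.png",130,0,300,240,2.5)
E
```

```text
tcp_pos: [0.5681, -0.0449, 0.1238]
contact_force: [-0.6, -0.4, -2.2]
tcp_pos: [0.5681, -0.0447, 0.1228]
contact_force: [0.6, -0.1, -0.9]
tcp_pos: [0.5681, -0.0446, 0.1218]
contact_force: [0.0, 0.7, -1.2]
```

View pics/ab4.png

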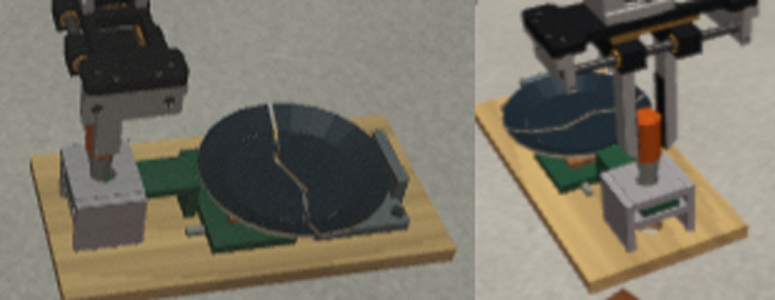

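View pics/w4c.png

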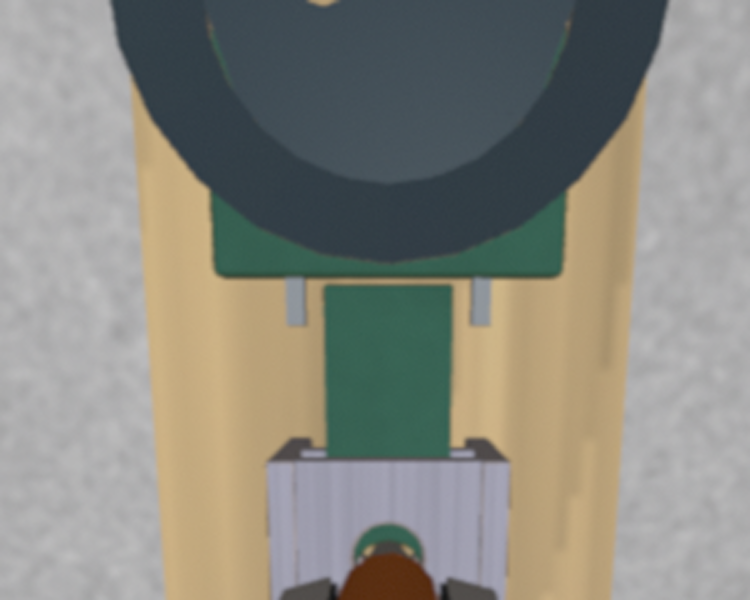

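```bash
(python3 -m handwheel '[[[1,0.15,0,1,0,0,0],[1,0,0,0,0,0,0]]]'
python3 -m handwheel '[[[1,0.15,0,1,0,0,0],[1,0,0,0,0,0,0]]]'
python3 -m handwheel '[[[1,0.15,0,1,0,0,0],[1,0,0,0,0,0,0]]]')| grep -E 'tcp|force'
```

```text
tcp_pos: [0.5682, -0.0446, 0.121]
contact_force: [0.4, -1.3, -0.4]
tcp_pos: [0.5683, -0.0446, 0.12]
contact_force: [0.3, -1.1, -1.3]
tcp_pos: [0.5684, -0.0445, 0.1191]
contact_force: [1.5, -2.4, 0.5]
```

```bash
(python3 -m handwheel '[[[1,0.15,0,1,0,0,0],[1,0,0,0,0,0,0]]]'
python3 -m handwheel '[[[1,0.15,0,1,0,0,0],[1,0,0,0,0,0,0]]]')| grep -E 'tcp|force'
```

```text
tcp_pos: [0.5685, -0.0444, 0.1183]
contact_force: [0.5, -3.7, 0.9]
tcp_pos: [0.5685, -0.0442, 0.1173]
contact_force: [-0.4, -3.2, 2.1]
```

```bash
(python3 -m handwheel '[[[1,-0.2,0,1,0,0,0],[1,0,0,0,0,0,0]]]'
python3 -m handwheel '[[[1,-0.1,0,1,0,0,0],[1,0,0,0,0,0,0]]]')| grep -E 'tcp|force'
```

```text
tcp_pos: [0.5684, -0.0442, 0.1162]
contact_force: [0.2, -3.4, 3.0]
tcp_pos: [0.5683, -0.0441, 0.115]
contact_force: [0.2, -3.2, 2.9]
```

```bash
(python3 -m handwheel '[[[1,-0.2,0,1,0,0,0],[1,0,0,0,0,0,0]]]'
python3 -m handwheel '[[[1,0,0,1,0,0,0],[1,0,0,0,0,0,0]]]')| grep -E 'tcp|force'
python3 - <<'E'
from h import *
for n in["scene","side"]:
    cv2.imwrite(f"pics/{n}5.png",vision.grab_frame(n)[:,:,::-1])
a=cv2.imread("pics/scene5.png")[130:250,280:470];b=cv2.imread("pics/side5.png")[130:250,190:310]
cv2.imwrite("pics/ab5.png",cv2.resize(np.hstack([a,b]),None,fx=2.5,fy=2.5,interpolation=cv2.INTER_CUBIC))
E
```

```text
tcp_pos: [0.5682, -0.0441, 0.114]
contact_force: [1.2, -2.5, 3.9]
tcp_pos: [0.5682, -0.0441, 0.113]
contact_force: [1.1, -2.4, 4.5]
```

View pics/ab5.png

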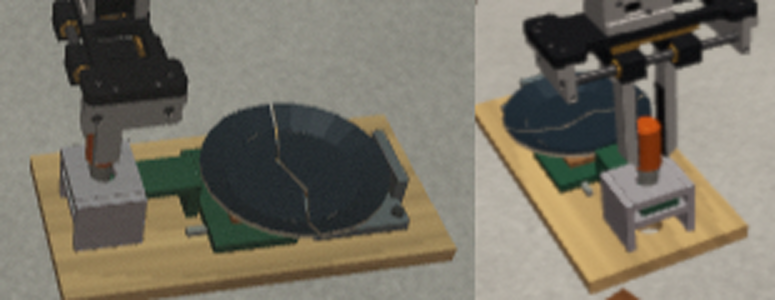

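```bash
(python3 -m handwheel '[[[1,0,0,1,0,0,0],[1,0,0,0,0,0,0]]]'
python3 -m handwheel '[[[1,0.1,0,1,0,0,0],[1,0,0,0,0,0,0]]]')| grep -E 'tcp|force'
```

```text
tcp_pos: [0.5682, -0.044, 0.112]
contact_force: [0.4, 0.5, 4.7]
tcp_pos: [0.5681, -0.0439, 0.1111]
contact_force: [0.2, -0.1, 5.2]
```

```bash
(python3 -m handwheel '[[[1,0.1,0,1,0,0,0],[1,0,0,0,0,0,0]]]'
python3 -m handwheel '[[[1,0.1,0,1,0,0,0],[1,0,0,0,0,0,0]]]')| grep -E 'tcp|force'
```

```text
tcp_pos: [0.5681, -0.0437, 0.1101]
contact_force: [0.2, 0.5, 5.4]
tcp_pos: [0.5681, -0.0436, 0.1091]
contact_force: [0.2, 0.8, 6.4]
```

```bash
(python3 -m handwheel '[[[1,0.18,0,1,0,0,0],[1,0,0,0,0,0,0]]]'
python3 -m handwheel '[[[1,0.15,0,1,0,0,0],[1,0,0,0,0,0,0]]]')| grep -E 'tcp|force'
```

```text
tcp_pos: [0.5681, -0.0434, 0.1082]
contact_force: [0.3, 1.0, 5.9]
tcp_pos: [0.5681, -0.0432, 0.1071]
contact_force: [0.7, 0.3, 5.8]
```

```bash
(python3 -m handwheel '[[[1,0.15,0,1,0,0,0],[1,0,0,0,0,0,0]]]')| grep -E 'tcp|force'
python3 - <<'E'
from h import *
for n in["scene","side"]:
    cv2.imwrite(f"pics/{n}6.png",vision.grab_frame(n)[:,:,::-1])
a=cv2.imread("pics/scene6.png")[130:250,280:470];b=cv2.imread("pics/side6.png")[130:250,190:310]
cv2.imwrite("pics/ab6.png",cv2.resize(np.hstack([a,b]),None,fx=2.5,fy=2.5,interpolation=cv2.INTER_CUBIC))
E
```

```text
tcp_pos: [0.5681, -0.0431, 0.1062]
contact_force: [-0.0, 0.8, 5.9]
```

View pics/ab6.png

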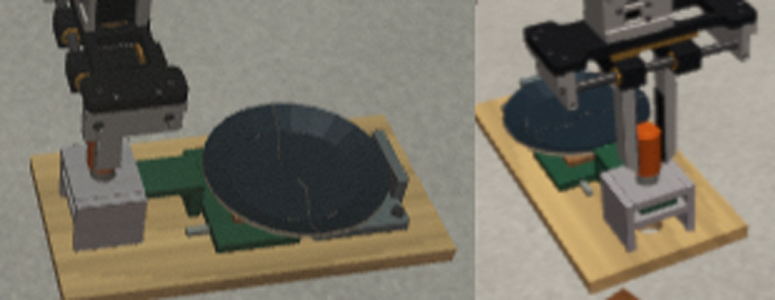

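```bash
(python3 -m handwheel '[[[1,0.08,0,0.5,0,0,0],[1,0,0,0,0,0,0]]]'
python3 -m handwheel '[[[1,0.08,0,0.5,0,0,0],[1,0,0,0,0,0,0]]]')| grep -E 'tcp|force'
```

```text
tcp_pos: [0.5681, -0.043, 0.1058]
contact_force: [-0.7, -0.2, 5.9]
tcp_pos: [0.5681, -0.043, 0.1053]
contact_force: [-0.7, -0.0, 7.0]
```

```bash
(python3 -m handwheel '[[[1,0.08,0,0.5,0,0,0],[1,0,0,0,0,0,0]]]')| grep -E 'tcp|force'
```

```text
tcp_pos: [0.5681, -0.0429, 0.1048]
contact_force: [-0.6, 0.1, 6.6]
```

```bash
(python3 -m handwheel '[[[1,0.08,0,0.5,0,0,0],[1,0,0,0,0,0,0]]]')| grep -E 'tcp|force'
```

```text
tcp_pos: [0.5681, -0.0428, 0.1043]
contact_force: [-0.0, 0.6, 6.1]
```

Force is still on the plateau (about 6 N), so the jaw is not home yet.

```bash
(python3 -m handwheel '[[[1,0.08,0,0.5,0,0,0],[1,0,0,0,0,0,0]]]')| grep -E 'tcp|force'
```

```text
tcp_pos: [0.5681, -0.0427, 0.1038]
contact_force: [-0.1, -0.2, 7.3]
```

```bash
(python3 -m handwheel '[[[1,0.08,0,0.5,0,0,0],[1,0,0,0,0,0,0]]]')| grep -E 'tcp|force'
python3 - <<'E'
from h import *
cv2.imwrite("pics/scene7.png",vision.grab_frame("scene")[:,:,::-1])
a=[cv2.imread(f"pics/scene{k}.png")[165:235,355:420] for k in (5,6,7)]
cv2.imwrite("pics/cr7.png",cv2.resize(np.hstack(a),None,fx=4,fy=4,interpolation=cv2.INTER_CUBIC))
E
```

```text
tcp_pos: [0.568, -0.0426, 0.1033]
contact_force: [-0.6, 0.7, 7.6]
```

View pics/cr7.png

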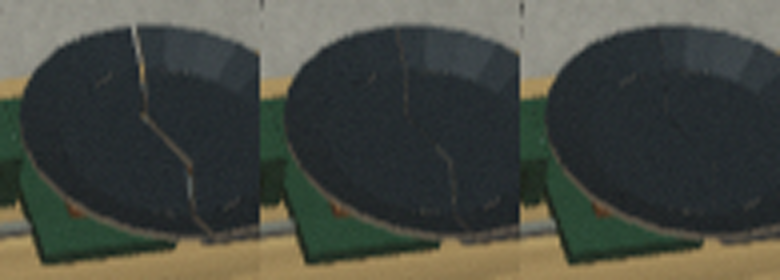

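```bash
(python3 -m handwheel '[[[1,0.04,0,0.3,0,0,0],[1,0,0,0,0,0,0]]]')| grep -E 'tcp|force'
```

```text
tcp_pos: [0.568, -0.0426, 0.1031]
contact_force: [-0.9, 1.2, 7.4]
```

```bash
(python3 -m handwheel '[[[1,0.04,0,0.3,0,0,0],[1,0,0,0,0,0,0]]]')| grep -E 'tcp|force'
```

```text
tcp_pos: [0.568, -0.0425, 0.1029]
contact_force: [-0.6, 0.5, 8.2]
```

```bash
(python3 -m handwheel '[[[1,0.04,0,0.3,0,0,0],[1,0,0,0,0,0,0],[1,0,0,0,0,0,0]]]')| grep -E 'tcp|force'
```

```text
tcp_pos: [0.5681, -0.0425, 0.1026]
contact_force: [-1.5, 0.0, 8.1]
```

```bash
(python3 -m handwheel '[[[1,0.04,0,0.3,0,0,0],[1,0,0,0,0,0,0]]]')| grep -E 'tcp|force'
```

```text
tcp_pos: [0.568, -0.0424, 0.1023]
contact_force: [-1.2, 0.8, 8.7]
```

```bash
cat > pc.py <<'E'
from h import *
import sys
k=sys.argv[1]
cv2.imwrite(f"pics/scene{k}.png",vision.grab_frame("scene")[:,:,::-1])
ref=cv2.imread("pics/scene4.png",0).astype(np.float32)
def sh(k,x0,x1,y0,y1):
    b=cv2.imread(f"pics/scene{k}.png",0).astype(np.float32)
    it=np.eye(2,3,dtype=np.float32)
    cc,w=cv2.findTransformECC(ref[y0:y1,x0:x1],b[y0:y1,x0:x1],it,cv2.MOTION_TRANSLATION,(3,300,1e-7),None,3)
    return np.round(w[:,2],3)
for q in ["5","6","7",k]:
    print(q,"jaw",sh(q,337,383,185,236),"fixed",sh(q,415,470,180,240))
print(pr("scene",[.56,-.01,.045])-pr("scene",[.56025,-.015,.045]))
E
python3 pc.py 8
```

```text
5 jaw [ 0.624 -0.12 ] fixed [-0.     0.013]
6 jaw [ 1.537 -0.244] fixed [0.014 0.008]
7 jaw [ 2.011 -0.27 ] fixed [0.017 0.005]
8 jaw [ 2.241 -0.298] fixed [0.017 0.008]
[ 2.40923262 -0.29013787]
```

```bash
(python3 -m handwheel '[[[1,0.05,0,0.3,0,0,0],[1,0,0,0,0,0,0]]]'; python3 -m handwheel '[[[1,0.05,0,0.3,0,0,0],[1,0,0,0,0,0,0]]]')| grep -E 'tcp|force'; python3 pc.py 9|grep ^9
```

```text
tcp_pos: [0.568, -0.0424, 0.102]
contact_force: [-1.3, 0.9, 8.4]
tcp_pos: [0.568, -0.0424, 0.1018]
contact_force: [-2.3, -0.7, 8.7]
9 jaw [ 2.299 -0.303] fixed [-0.005  0.006]
```

```bash
(python3 -m handwheel '[[[1,0.05,-0.15,0.3,0,0,0],[1,0,0,0,0,0,0]]]'; python3 -m handwheel '[[[1,0.05,-0.1,0.3,0,0,0],[1,0,0,0,0,0,0]]]')| grep -E 'tcp|force'; python3 pc.py 10|grep ^10
```

```text
tcp_pos: [0.568, -0.0424, 0.1017]
contact_force: [-1.5, 1.5, 10.1]
tcp_pos: [0.568, -0.0424, 0.1017]
contact_force: [-2.1, 0.5, 9.8]
10 jaw [ 2.302 -0.307] fixed [0.018 0.015]
```

```bash
(python3 -m handwheel '[[[1,0.03,-0.1,0.3,0,0,0],[1,0,0,0,0,0,0],[1,0,0,0,0,0,0]]]')| grep -E 'tcp|force'; python3 pc.py 11|grep ^11
```

```text
tcp_pos: [0.568, -0.0424, 0.1016]
contact_force: [-2.6, 0.0, 11.7]
11 jaw [ 2.302 -0.294] fixed [-0.001  0.008]
```

```bash
(python3 -m handwheel '[[[1,0,0.2,-1.2,0,0,0],[1,0,0,0,0,0,0]]]')| grep -E 'tcp|force'; python3 -m handwheel '[[[0.7,0,0,0,0,0,0],[0.7,0,0,0,0,0,0],[0.7,0,0,0,0,0,0],[0.7,0,0,0,0,0,0]]]'; python3 pc.py 12|grep ^12
python3 - <<'E'
from h import *
cv2.imwrite("pics/wrist5.png",vision.grab_frame("wrist")[:,:,::-1])
go([.568,-.0424,.2])
E
```

```text
tcp_pos: [0.568, -0.0423, 0.1017]
contact_force: [-0.0, 0.2, 5.7]
t: 18.4
tcp_pos: [0.5673, -0.0426, 0.1007]
eef_rot: [-0.001, 0.689, 0.725, -0.0]
contact_force: [0.5, 0.6, -0.1]
finger_gap: 0.0282
12 jaw [ 2.29  -0.275] fixed [-0.002  0.006]
t 18.50 tcp [ 0.5676 -0.0426  0.1011] gap 0.0282 F [-0.6  -0.31 -0.21]
tool-y dir deg 2.92, tool z [-8.e-04  3.e-04 -1.e+00]
shift mm in tool [  0.24   0.34 -98.93]
```

View pics/wrist5.png

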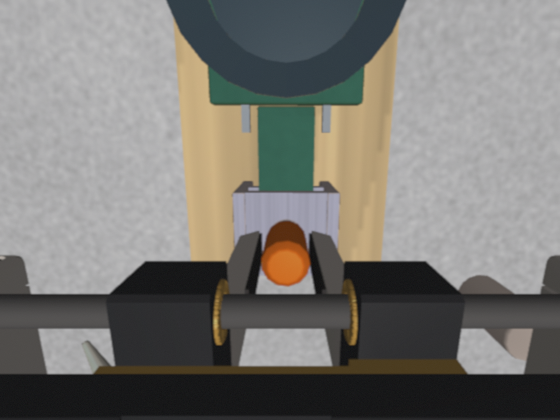

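```bash
python3 -m handwheel '[[[0.4,0,0,0,0,0,0],[0.4,0,0,0,0,0,0],[0.4,0,0,0,0,0,0],[0.4,0,0,-10,0,0,0],[0.4,0,0,-30,0,0,0],[0.4,0,0,-40,0,0,0],[0.4,0,0,-20,0,0,0],[0.4,-30,0,-10,0,0,0],[0.4,-40,0,0,0,0,0],[0.4,0,0,0,0,0,0],[0.4,0,0,0,0,0,0]]]'; python3 pc.py 13|grep ^13
python3 - <<'E'
from h import *
cv2.imwrite("pics/side13.png",vision.grab_frame("side")[:,:,::-1])
a=cv2.imread("pics/scene13.png")[110:250,180:460];b=cv2.imread("pics/side13.png")[130:270,180:310]
cv2.imwrite("pics/ab13.png",cv2.resize(np.hstack([a,b]),None,fx=1.95,fy=1.95,interpolation=cv2.INTER_CUBIC))
cv2.imwrite("pics/wrist13.png",vision.grab_frame("wrist")[:,:,::-1])
E
```

```text
t: 19.6
tcp_pos: [0.5714, -0.1131, 0.212]
eef_rot: [0.0, 0.689, 0.724, 0.0]
contact_force: [0.4, 1.0, -0.2]
finger_gap: 0.0565
13 jaw [ 2.258 -0.279] fixed [0.015 0.01 ]
```

View pics/ab13.png

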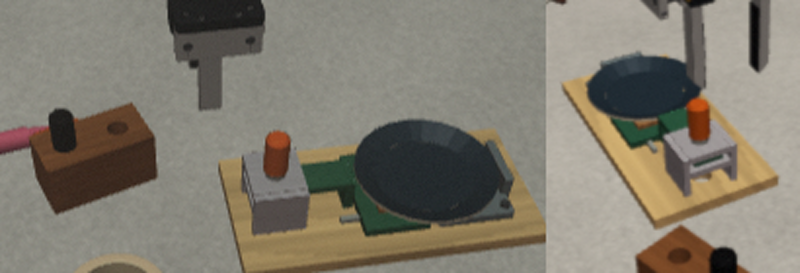

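View pics/wrist13.png

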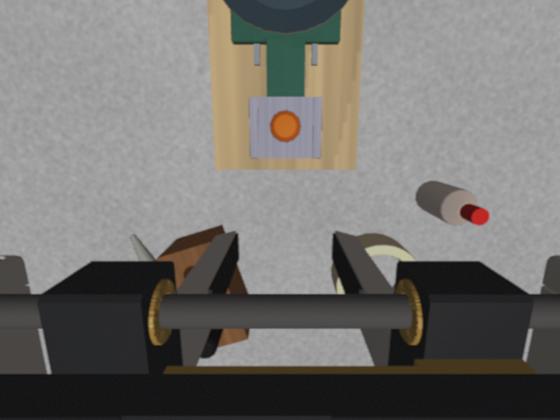

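```bash
python3 pc.py 14|grep ^14; python3 -m handwheel '[[[0.4,0,0,0,0,0,0],[0.4,0,0,0,0,0,0],[0.4,0,0,0,0,0,0],[0.4,0,0,0,0,0,0],[0.4,0,0,0,0,0,0],[0.4,0,0,0,0,0,0],[0.4,0,0,0,0,0,0],[0.4,0,0,0,0,0,0],[0.4,0,0,0,0,0,0],[0.4,0,0,0,0,0,0],[0.4,0,0,0,0,0,0],[0.4,0,0,0,0,0,0]]]'|head -1;  python3 pc.py 15|grep ^15
python3 - <<'E'
from h import *
a=[cv2.imread(f"pics/scene{k}.png")[165:235,355:420] for k in (7,11,15)]
cv2.imwrite("pics/cr15.png",cv2.resize(np.hstack(a),None,fx=4,fy=4,interpolation=cv2.INTER_CUBIC))
E
```

```text
14 jaw [ 2.269 -0.282] fixed [0.018 0.013]
t: 21.0
15 jaw [ 2.263 -0.278] fixed [0.022 0.01 ]
```

View pics/cr15.png

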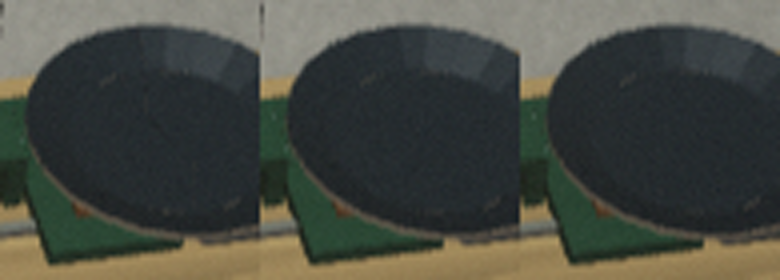

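```bash
python3 -c "
from station import job
print(job.close_job())"
```

```text
the job is handed in; nothing more can be done
None
```

I took the small orange-handled drift out of the stand and pushed it point first down through the clevis until the green jaw came home. It now stands wedged there with the gripper clear. The job was handed in at about 21 s of the 72 s allowed.

**Push:** It took about 6–9 N while the jaw moved. It then rose to a reading of 11.7 N, about 13 N with the drift's weight added, while both the drift and the jaw stopped moving. I stopped there and let go, after easing the push back a little.

**Last checks:**
- The crack no longer shows in the scene picture. The drift stands upright, the punch is still in the stand, and the tape and glue have not been touched. The bowl is not in the last pictures, but nothing went near it.
- By image tracking, the jaw slid about 4.7–4.8 mm against a nominal 5 mm. The tracking probably reads a little low, because part of its window does not move.
- After release the tracked jaw position fell by about 0.04 pixel, under 0.1 mm. It then held steady over the next 1.4 s. That may be a slight relaxation or just the change in shadow.

**Side forces:** Before the drift settled against the clevis wall, it pushed the tongue sideways with up to about 3.7 N. I eased the arm back until that was gone.

**Look-alikes:** The larger orange drift and the pink one fell over by themselves just after the start. The robot had not touched them, and I left them where they lay.

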